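# Lay the long beets on their length gauges

## Robot

A 6-joint arm with a two-finger parallel gripper is mounted at the origin on the work surface. World frame = base frame: x ahead of the robot, y to its left, z up, the work surface at z = 0. Lengths are in m, angles in rad, forces in N, time in s.
With the tool pointing down it reaches from about 0.4 to 0.825 m from the base axis. Payload 7 kg.
Tool frame: the origin (TCP) lies at the centre of the arm's flange, where the gripper is bolted on; the fingertips stand 178 mm ahead of it and the grasp point (between the pads) lies 159 mm ahead of it; z points along the fingers, y is the direction in which the jaws open and shut (so a half turn about z gives the same grasp; the last joint's range is limited). The gripper opens to 88 mm and grips with 3 to 60 N. Pads are 19 mm wide; open, the fingers measure 130 mm over their backs; the gripper's body (78 mm by 193 mm) begins 47 mm behind the grasp point.
Start: joints at [-0.878, 0.359, 0.012, 0, -1.224, -0.288], TCP at [0.266, -0.62, 0.405] pointing down, gripper open.
Joint ranges: [-3.07, 3.07], [-1.43, 2.12], [-1.02, 1.25], [-3.03, 1.67], [-3.05, -0], [-3.03, 3.03]. Speed limits (rad/s): [2.39, 2.39, 3.01, 3.14, 3.14, 3.14].

## Interface

Orientations are given as [roll, pitch, yaw] about the fixed x, y, z axes, in that order (R = Rz(yaw) Ry(pitch) Rx(roll)).
In Python, from station import * gives the robot as it stands.
- The arm moves only by the tool send_rows, never from a script. Its argument "motion" is a list of rows, each an object with "offset": the shift along the tool's x, y, z in cm, a list of three; "turn": the turn about the tool's z in degrees. In form: [{"offset": [x, y, z], "turn": turn}, ...]. A call has 1 to 8 rows; each row is the pose to reach, as a shift and turn from the pose commanded when the call began, along the tool's axes at that moment; what a row does not reach only later rows make up. A row lasts 1/10 s, in which the tool goes at most 50 mm and 8.59 degrees, less where a joint would pass 70% of its speed; a pose out of reach is approached as far as the arm can. A call with a gripper value outside its range is refused whole. "hand" is the opening, from -1 (shut) to 1 (fully open), set as the call begins (left out, the last holds). The fingers move at their own pace and stop on an object; "squeeze" is the grip in N (left out, the last holds). Time passes only in rows, so rows that repeat a pose let the fingers close. It gives the time, the measured TCP pose, the force and the opening at its end, in the units of the state.
- get_state(): the state, without advancing time (a new reading comes with each control period).
- grab_frame(name): name is "side" or "top"; returns a dict with "frame" (384x512x3 uint8, blue, green, red), "range_z" (384x512 float32, m along the optical axis (not along the pixel's ray), 0 where there is no reading), "vertical_fov" (degrees; the focal length in pixels is half the picture's height over the tangent of half this angle, whatever the lens; pixels are square), "cx", "cy" (the principal point, pixels), "cam_to_world" (4x4, takes a point from camera to world coordinates). Camera axes: x right, y up, looking along -z (the intrinsics and any distortion apply to the point x, -y, -z); pixel columns grow to the right and rows downward; lengths in m; the calibration is good to about 2 mm. A picture is of the moment at which its call begins.
- job_done(): hands the job in, once; it reports no verdict.
The state is a dict: "t": time; "q": joint angles; "qd": joint speeds; "joint_efforts": joint torques, N m; "eef_pos": TCP position; "ee_rot": TCP orientation; "force": force on the tool from outside, world axes, zero at the start; "moment": the same for the moment, N m; "width": finger opening in m.
Only numpy, scipy, OpenCV 4.12 (cv2) and the standard library are available. Lean on these libraries where they do the work, as an engineer would, in place of code of your own. Each camera call takes 0.05 s, during which the arm holds its last target. There are 200 camera calls.

## Task

Set out the size samples for the beet graders: lay each of the four long beetroots on the white gauge of its own length, the longest beet on the longest gauge and so on down to the shortest. Each beet lies flat on the plate between the two end stops, lengthwise along the middle, and the potatoes stay where they are.

Things in the scene. Friction and masses are not known exactly. Their poses are not given: they have to be found in the camera images.
- beet_a: the longest of four long beetroots, dark brownish red, 145 mm long and 42 mm thick (straight sides that are slightly flattened, so it does not roll; the last 15 mm at the trimmed crown end, -x, are rounded and the last 25 mm at the root end, +x, taper to a point), about 196 g, lying loose on the table. Origin at its middle, on its axis, 21 mm above what it lies on; x axis along its length
- gauge_a: the longest of four white plastic length gauges, fixed to the table, for the 145 mm beet: a flat plate 175 mm long, 60 mm wide and 6 mm thick with an upright stop (5 mm thick, 60 mm wide, its top 25 mm above the table) across each end, 165 mm clear between the stops; the long sides are open. Origin at the middle of its underside, on the table; x axis along its length, z up
- beet_b: the second longest of four long beetroots, dark brownish red, 120 mm long and 42 mm thick (straight sides that are slightly flattened, so it does not roll; the last 15 mm at the trimmed crown end, -x, are rounded and the last 25 mm at the root end, +x, taper to a point), about 162 g, lying loose on the table. Origin at its middle, on its axis, 21 mm above what it lies on; x axis along its length
- gauge_b: the second longest of four white plastic length gauges, fixed to the table, for the 120 mm beet: a flat plate 150 mm long, 60 mm wide and 6 mm thick with an upright stop (5 mm thick, 60 mm wide, its top 25 mm above the table) across each end, 140 mm clear between the stops; the long sides are open. Origin at the middle of its underside, on the table; x axis along its length, z up
- beet_c: the third longest of four long beetroots, dark brownish red, 95 mm long and 42 mm thick (straight sides that are slightly flattened, so it does not roll; the last 15 mm at the trimmed crown end, -x, are rounded and the last 25 mm at the root end, +x, taper to a point), about 128 g, lying loose on the table. Origin at its middle, on its axis, 21 mm above what it lies on; x axis along its length
- gauge_c: the third longest of four white plastic length gauges, fixed to the table, for the 95 mm beet: a flat plate 125 mm long, 60 mm wide and 6 mm thick with an upright stop (5 mm thick, 60 mm wide, its top 25 mm above the table) across each end, 115 mm clear between the stops; the long sides are open. Origin at the middle of its underside, on the table; x axis along its length, z up
- beet_d: the shortest of four long beetroots, dark brownish red, 70 mm long and 42 mm thick (straight sides that are slightly flattened, so it does not roll; the last 15 mm at the trimmed crown end, -x, are rounded and the last 25 mm at the root end, +x, taper to a point), about 95 g, lying loose on the table. Origin at its middle, on its axis, 21 mm above what it lies on; x axis along its length
- gauge_d: the shortest of four white plastic length gauges, fixed to the table, for the 70 mm beet: a flat plate 100 mm long, 60 mm wide and 6 mm thick with an upright stop (5 mm thick, 60 mm wide, its top 25 mm above the table) across each end, 90 mm clear between the stops; the long sides are open. Origin at the middle of its underside, on the table; x axis along its length, z up
- potato_1: a tan potato, 78 mm long and 58 mm thick, loose on the table, not to be moved. Origin at its middle, 29 mm above the table; x axis along its length
- potato_2: a tan potato, 78 mm long and 58 mm thick, loose on the table, not to be moved. Origin at its middle, 29 mm above the table; x axis along its length
Things that resemble listed ones, but are neither listed nor needed, are in the scene too. What is shaped like the gauge_a but red is not meant.

How it is judged:
At the end, for the whole second after the job is handed in: Each of the four beets lies at rest, flat on the plate of the gauge made for its length, its middle within 13 mm of the gauge's middle lengthwise and 15 mm sideways and 18 to 34 mm above the gauge's underside, and its axis within 0.2 rad of the gauge's (x of beet_a in the frame of gauge_a between -0.013 and 0.013 m and y of beet_a in the frame of gauge_a between -0.015 and 0.015 m and z of beet_a in the frame of gauge_a between 0.018 and 0.034 m and angle between the x axis of beet_a and the x axis of gauge_a, either way round below 0.2 rad and linear speed of each of beet_a, beet_b, beet_c, beet_d below 0.02 m/s and angular speed of each of beet_a, beet_b, beet_c, beet_d below 0.2 rad/s and x of beet_b in the frame of gauge_b between -0.013 and 0.013 m and y of beet_b in the frame of gauge_b between -0.015 and 0.015 m and z of beet_b in the frame of gauge_b between 0.018 and 0.034 m and angle between the x axis of beet_b and the x axis of gauge_b, either way round below 0.2 rad and x of beet_c in the frame of gauge_c between -0.013 and 0.013 m and y of beet_c in the frame of gauge_c between -0.015 and 0.015 m and z of beet_c in the frame of gauge_c between 0.018 and 0.034 m and angle between the x axis of beet_c and the x axis of gauge_c, either way round below 0.2 rad and x of beet_d in the frame of gauge_d between -0.013 and 0.013 m and y of beet_d in the frame of gauge_d between -0.015 and 0.015 m and z of beet_d in the frame of gauge_d between 0.018 and 0.034 m and angle between the x axis of beet_d and the x axis of gauge_d, either way round below 0.2 rad); the robot touches nothing.
It fails at once if potato 1 is shifted by more than 30 mm (distance of potato_1 from where it was at the start of the episode above 0.03 m).
It fails at once if potato 2 is shifted by more than 30 mm (distance of potato_2 from where it was at the start of the episode above 0.03 m).
It also fails if it takes over 102 s, if anything falls off the work surface, if the arm or the gripper's body presses on something with over 40 N, if the wrist force passes 120 N, or if a joint passes its speed limit or range.

## Working session

There is one attempt and no reset: what is moved stays moved. The work goes in short steps, Python scripts to look and compute and a tool call to move; the robot and the scene stay as the last step left them, time stands still between calls to the robot, and variables do not carry over. Pictures are saved under pics/ and viewed, about 12 in all and at most 16, crops included, and the job is handed in when it is done.

Besides the shell and the picture viewer there is one more tool, called after "Request:" as name([rows], argument=value, ...), one row to a line, values as JSON. send_rows: Moves the arm, as the interface text tells. Its arguments: {"type":"object","properties":{"motion":{"type":"array"},"hand":{"type":"number"},"squeeze":{"type":"number"}},"required":["motion"]}

```bash
ls; mkdir -p pics; cat > h.py <<'E'
from station import *
import numpy as np, cv2
def cloud(f):
    h,w=f["range_z"].shape; F=h/2/np.tan(np.radians(f["vertical_fov"])/2)
    v,u=np.mgrid[0:h,0:w]; z=f["range_z"]
    P=np.stack([(u-f["cx"])/F*z,-(v-f["cy"])/F*z,-z,np.ones_like(z)],-1)
    return (P@np.array(f["cam_to_world"]).T)[...,:3]
E
python3 - <<'E'
from h import *
for n in("top","side"):
    f=grab_frame(n); cv2.imwrite(f"pics/{n}0.png",cv2.resize(f["frame"],(800,600),interpolation=cv2.INTER_CUBIC)); np.savez(f"{n}0.npz",**{k:np.array(v) for k,v in f.items()})
    print(n,[k for k in f],f["vertical_fov"],f["cx"],f["cy"],np.round(f["cam_to_world"],3).tolist(),(f["range_z"]==0).mean())
print(get_state())
E
```

```text
pics
top ['frame', 'range_z', 'vertical_fov', 'cx', 'cy', 'cam_to_world'] 46.177023777975194 255.51535359816035 186.03457619921465 [[-0.024, 0.984, -0.174, 0.222], [-0.999, -0.027, -0.017, -0.01], [-0.022, 0.174, 0.985, 1.323], [0.0, 0.0, 0.0, 1.0]] 0.0040435791015625
side ['frame', 'range_z', 'vertical_fov', 'cx', 'cy', 'cam_to_world'] 43.4428112268721 255.03441630012145 192.02870431510976 [[-0.875, 0.302, -0.38, -0.027], [-0.485, -0.562, 0.67, 0.784], [-0.011, 0.77, 0.638, 0.798], [0.0, 0.0, 0.0, 1.0]] 0.004180908203125
{'t': 0.1, 'q': array([-8.77918326e-01,  3.59280272e-01,  1.11651824e-02, -2.79001598e-04,
       -1.22405857e+00, -2.88071207e-01]), 'qd': array([ 0.00088211, -0.00200705,  0.00291688, -0.00030367, -0.00076097,
        0.00054295]), 'joint_efforts': array([-1.50765412e-03, -5.84163094e+01,  2.93750703e+01,  7.01554611e+00,
        1.01432719e-02, -8.13707015e-05]), 'eef_pos': array([ 0.26575494, -0.62030476,  0.40385053]), 'ee_rot': array([ 3.14019755e+00, -1.39849614e-04, -2.73688076e+00]), 'force': array([ 0.38174157, -0.22439316, -0.04751131]), 'moment': array([ 0.03782585,  0.02595032, -0.04235309]), 'width': 0.08756827454528736}
```

View pics/top0.png

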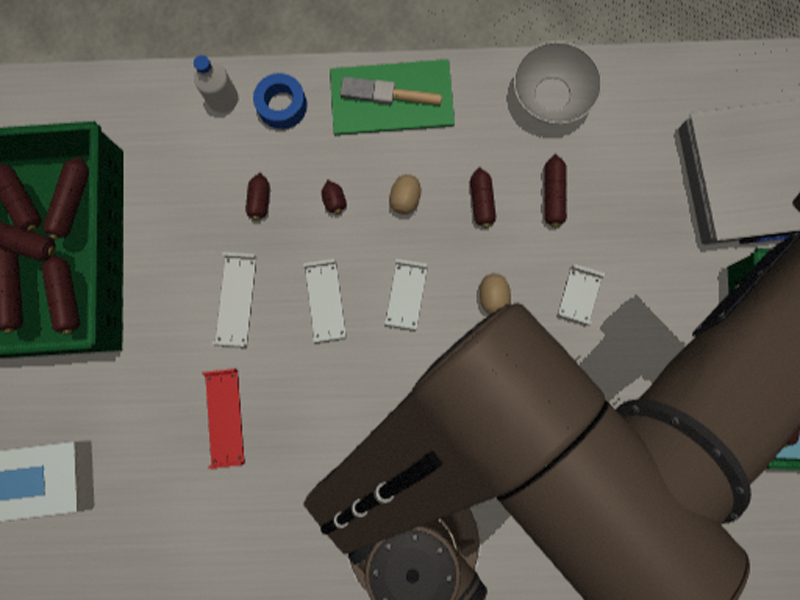

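View pics/side0.png

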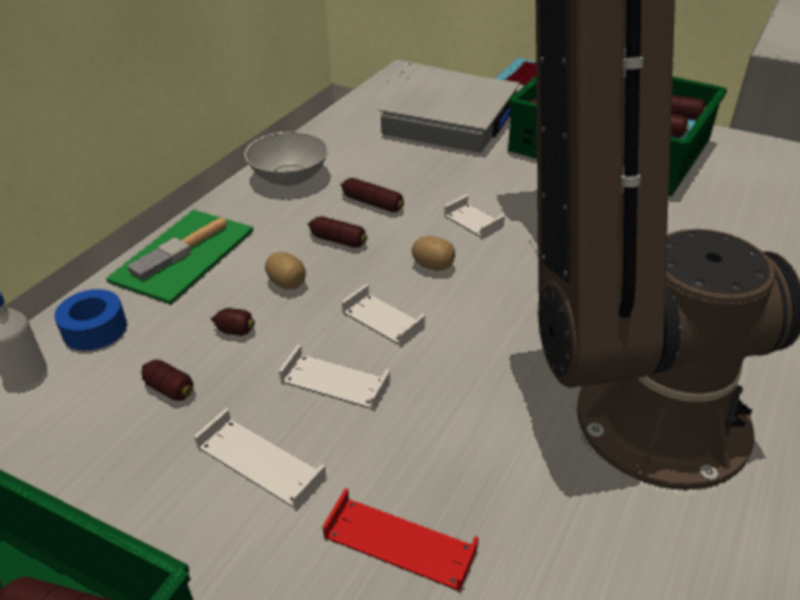

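The pictures show (800x600 top view) four loose beets at (257,197), (334,197), (482,197) and (555,190), and white gauges at (235,300), (325,301), (406,295) and (580,295). Things that could be mistaken for them: the crate beets at (0-85,160-330), the red gauge at (225,418), the white box at (40,480) and the potatoes at (405,193) and (494,293). I choose the loose beets and white gauges, and measure their lengths next.

```bash
python3 - <<'E'
from h import *
D={n:np.load(f"{n}0.npz") for n in("top","side")}
C={n:cloud(D[n]) for n in D}
S=512/800
seeds={'beet1':(257,197),'beet2':(334,197),'beet3':(482,197),'beet4':(555,190),'g1':(235,300),'g2':(325,301),'g3':(406,295),'g4':(580,295),'pot1':(405,193),'pot2':(494,293)}
T=C['top'];
print('table z',np.median(T[130:150,150:350,2]))
for k,(u,v) in seeds.items():
    c=T[int(v*S),int(u*S)]
    pts={}
    for n in D:
        P=C[n];im=D[n]["frame"].astype(int)
        r=np.hypot(P[...,0]-c[0],P[...,1]-c[1])<(.1 if k[0]=='g' else .085)
        if k[0]=='b': m=r&(im[...,2]>im[...,0]*1.25)&(im.sum(-1)<260)&(P[...,2]>.012)
        elif k[0]=='g': m=r&(P[...,2]>.0035)&(P[...,2]<.03)
        else: m=r&(P[...,2]>.015)
        l,lab=cv2.connectedComponents(m.astype(np.uint8))
        cnt=np.bincount(lab.ravel());cnt[0]=0
        pts[n]=P[lab==cnt.argmax()]
    for n in("top","side","both"):
        p=np.vstack(list(pts.values())) if n=="both" else pts[n]
        (x,y),(w,h),a=cv2.minAreaRect((p[:,:2]*1000).astype(np.float32))
        if w<h:w,h,a=h,w,a+90
        a=(a+90)%180-90
        print(k,n,len(p),np.round([x,y,w,h,a,p[:,2].max()*1000],1))
f=D['top']['frame'];cr=f[85:235,130:400];cv2.imwrite('pics/crop.png',cv2.resize(cr,None,fx=2.9,fy=2.9,interpolation=cv2.INTER_CUBIC))
E
```

```text
table z 0.0007152381467372404
beet1 top 352 [644.7 282.   93.   40.9  -4.2  47.1]
beet1 side 560 [643.7 284.2  94.2  39.7  -5.5  44.4]
beet1 both 912 [643.8 282.8  94.9  42.2  -3.4  47.1]
beet2 top 235 [640.8 137.5  71.8  40.4  14.7  48.6]
beet2 side 349 [637.2 140.6  68.7  39.1  22.8  44.4]
beet2 both 584 [639.5 138.9  71.8  44.   24.2  48.6]
beet3 top 463 [ 630.1 -149.7  119.8   40.5    4.4   49.9]
beet3 side 469 [ 630.5 -145.   123.3   39.     2.6   45.4]
beet3 both 932 [ 630.7 -148.9  123.5   43.6   -0.    49.9]
beet4 top 555 [ 640.2 -289.   144.    40.8   -2.9   50.5]
beet4 side 486 [ 638.9 -287.3  147.7   44.    -7.4   44.6]
beet4 both 1041 [ 638.8 -287.3  147.7   45.6   -4.6   50.5]
g1 top 1094 [448.3 328.2 185.1  79.1  -2.6  29.7]
g1 side 2043 [445.4 325.9 179.3  61.8  -5.6  27.7]
g1 both 3137 [448.3 327.9 185.3  79.   -2.8  29.7]
g2 top 949 [439.8 157.4 158.8  76.   10.1  29.5]
g2 side 1250 [437.3 155.3 153.6  63.4   6.1  28.1]
g2 both 2199 [439.6 157.3 159.4  76.   10.1  29.5]
g3 top 793 [448.7   0.9 140.   71.4 -12.   29.6]
g3 side 876 [445.3   1.2 129.2  63.  -11.1  28.7]
g3 both 1669 [448.7   0.9 140.   71.4 -12.   29.6]
g4 top 651 [ 438.7 -328.2  126.4   74.5  -16.3   29.8]
g4 side 457 [ 434.2 -327.5  104.2   70.1  -21.9   28.6]
g4 both 1108 [ 439.3 -328.7  128.9   74.8  -19.8   29.8]
pot1 top 407 [635.5  -1.5  74.3  56.6 -12.3  63. ]
pot1 side 465 [634.1   1.1  72.   50.2  -9.4  58.9]
pot1 both 872 [635.   -1.9  74.9  56.8  -9.8  63. ]
pot2 top 392 [ 442.1 -160.    65.8   59.8   26.9   61.8]
pot2 side 474 [ 436.  -156.7   74.6   49.5   11.8   61.1]
pot2 both 866 [ 437.3 -162.3   73.8   57.    -4.4   61.8]
```

View pics/crop.png

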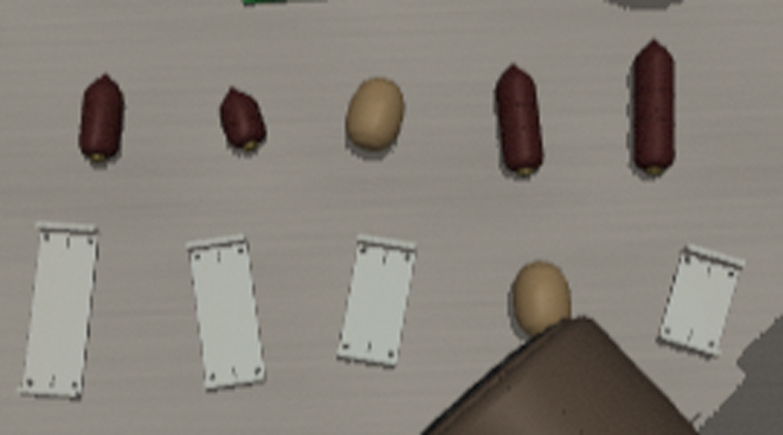

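The crop confirms the set. By length the loose beets left to right are c, d, b, a, and the white gauges left to right are a, b, c, d. Next I refine the poses by projecting colour masks onto the right planes.

```bash
cat > m.py <<'E'
from h import *
def plane(f,z0):
    h,w=384,512;F=h/2/np.tan(np.radians(float(f["vertical_fov"]))/2)
    v,u=np.mgrid[0:h,0:w];M=np.array(f["cam_to_world"])
    d=np.stack([(u-f["cx"])/F,-(v-f["cy"])/F,-np.ones((h,w))],-1)@M[:3,:3].T
    return M[:3,3]+d*((z0-M[2,3])/d[...,2])[...,None]
def meas(f,kind,c,R):
    P=plane(f,.021 if kind=='b' else .006);Q=cloud(f);im=f["frame"].astype(int)
    m=np.hypot(P[...,0]-c[0],P[...,1]-c[1])<R
    if kind=='b': m&=(im[...,2]>im[...,0]*1.25)&(im.sum(-1)<300)
    else: m&=(im.min(-1)>0)&(abs(Q[...,2]-.006-.001)<.0035)&(im.sum(-1)>440)
    _,lab=cv2.connectedComponents(m.astype(np.uint8));n=np.bincount(lab.ravel());n[0]=0
    p=P[lab==n.argmax()][:,:2]*1000
    (x,y),(w,h),a=cv2.minAreaRect(p.astype(np.float32))
    if w<h:w,h,a=h,w,a+90
    ev=np.linalg.eigh(np.cov(p.T))[1][:,1];pa=np.degrees(np.arctan2(ev[1],ev[0]))
    return np.round([x,y,w,h,(a+90)%180-90,(pa+90)%180-90,p[:,0].mean(),p[:,1].mean()],1)
SEED={'bc':(.644,.283,.085),'bd':(.639,.139,.07),'bb':(.63,-.148,.09),'ba':(.639,-.288,.1),
'ga':(.446,.327,.1),'gb':(.438,.156,.09),'gc':(.446,.001,.075),'gd':(.436,-.328,.07)}
E
python3 - <<'E'
from m import *
for k,s in SEED.items():
    for n in("top","side"):print(k,n,meas(np.load(n+"0.npz"),k[0],s,s[2]).tolist())
E
```

```text
bc top [645.8, 283.5, 91.8, 41.9, -5.0, -3.6, 644.2, 283.8]
bc side [644.6, 281.0, 100.8, 46.3, -4.6, -11.7, 643.4, 281.4]
bd top [641.0, 137.6, 70.4, 40.5, 14.7, 17.0, 639.2, 136.9]
bd side [638.5, 133.0, 73.2, 54.9, -20.8, -13.4, 639.4, 134.2]
bb top [631.1, -150.4, 119.3, 41.1, 3.7, 3.4, 629.1, -150.5]
bb side [629.6, -153.4, 122.4, 65.1, 3.7, -5.2, 629.0, -153.5]
ba top [639.5, -289.8, 143.8, 41.8, -3.4, -3.8, 638.5, -289.8]
ba side [639.8, -292.9, 150.5, 65.9, -4.0, -10.7, 637.9, -292.8]
ga top [444.5, 327.4, 160.9, 58.7, -5.6, -5.5, 443.7, 327.6]
ga side [447.5, 325.3, 161.1, 59.1, -5.6, -5.7, 446.3, 326.0]
gb top [438.4, 155.6, 136.5, 59.2, 7.3, 7.5, 437.5, 155.7]
gb side [439.9, 154.8, 136.6, 58.9, 7.2, 7.2, 438.9, 155.4]
gc top [445.7, 1.7, 110.7, 59.2, -11.1, -12.1, 444.5, 2.9]
gc side [449.3, -0.5, 106.6, 59.0, -11.4, -11.6, 450.2, -0.3]
gd top [436.5, -326.5, 84.0, 58.7, -19.2, -19.6, 435.8, -325.8]
gd side [439.6, -331.3, 80.3, 63.8, -20.5, -36.7, 442.7, -329.1]
```

```bash
cat > plan.py <<'E'
from h import *
from scipy.spatial.transform import Rotation as Ro
def leg(pos,rpy,wps):
    "offset cm / turn deg per successive waypoint (x,y,z mm, axis deg); tool held vertical"
    p=np.array(pos)*1000;yaw=np.degrees(rpy[2])
    yaw-=360*(yaw>90)
    R0=Ro.from_euler('xyz',rpy).as_matrix()
    for w in wps:
        d=R0.T@(np.array(w[:3])-p)/10;y=w[3]-180
        print(w,'off',np.round(d,1),'turn',round(yaw-y,1),'dist',round(np.linalg.norm(d),1))
        p=np.array(w[:3],float);yaw=y;R0=Ro.from_euler('xyz',[np.pi,0,np.radians(y)]).as_matrix()
def now(wps): s=get_state();leg(s["eef_pos"],s["ee_rot"],wps)
E
python3 - <<'E'
from plan import *
leg([.266,-.62,.405],[np.pi,0,-2.737],[(639.5,-289.8,280,-3.6),(639.5,-289.8,183,-3.6),(639.5,-289.8,290,-3.6),(560,20,290,-5),(445.5,326.6,290,-5.6),(445.5,326.6,190,-5.6),(445.5,326.6,290,-5.6),(545,80,290,0),(631,-150.4,280,3.5)])
E
```

```text
(639.5, -289.8, 280, -3.6) off [-47.3  15.7  12.5] turn 26.8 dist 51.4
(639.5, -289.8, 183, -3.6) off [ 0.  -0.   9.7] turn 0.0 dist 9.7
(639.5, -289.8, 290, -3.6) off [  0.    0.  -10.7] turn 0.0 dist 10.7
(560, 20, 290, -5) off [ 9.9 30.4  0. ] turn 1.4 dist 32.0
(445.5, 326.6, 290, -5.6) off [14.1 29.5  0. ] turn 0.6 dist 32.7
(445.5, 326.6, 190, -5.6) off [ 0. -0. 10.] turn 0.0 dist 10.0
(445.5, 326.6, 290, -5.6) off [ -0.   0. -10.] turn 0.0 dist 10.0
(545, 80, 290, 0) off [-12.3 -23.6  -0. ] turn -5.6 dist 26.6
(631, -150.4, 280, 3.5) off [ -8.6 -23.    1. ] turn -3.5 dist 24.6
```

Request:
send_rows([
  {"offset":[-25,8,6],"turn":14},
  {"offset":[-25,8,6],"turn":14},
  {"offset":[-25,8,6],"turn":14},
  {"offset":[-25,8,6],"turn":14},
  {"offset":[-25,8,6],"turn":14},
  {"offset":[-25,8,6],"turn":14},
  {"offset":[-25,8,6],"turn":14},
], hand=1, squeeze=35)

```text
t: 0.8
eef_pos: [0.4661, -0.4462, 0.3432]
ee_rot: [3.14, -0.001, -2.978]
force: [0.1, 0.5, 0.0]
width: 0.0876
```

```bash
python3 -c "
from plan import *
s=get_state();print(s['t'],s['eef_pos'],s['ee_rot'],s['q'])
now([(639.5,-289.8,280,-3.6)])"
```

```text
0.8 [ 0.46613659 -0.44616638  0.34320212] [ 3.13999001e+00 -1.40787396e-03 -2.97761932e+00] [-4.61855526e-01  3.53829572e-01 -1.40372209e-01 -5.38074813e-04
 -1.07867444e+00 -9.44713866e-01]
(639.5, -289.8, 280, -3.6) off [-19.7  12.6   6.3] turn 13.0 dist 24.2
```

Request:
send_rows([
  {"offset":[-19.7,12.6,6.3],"turn":13},
  {"offset":[-19.7,12.6,6.3],"turn":13},
  {"offset":[-19.7,12.6,6.3],"turn":13},
  {"offset":[-19.7,12.6,6.3],"turn":13},
  {"offset":[-19.7,12.6,6.3],"turn":13},
  {"offset":[-19.7,12.6,6.3],"turn":13},
  {"offset":[-19.7,12.6,6.3],"turn":13},
  {"offset":[-19.7,12.6,6.3],"turn":13},
])

```text
t: 1.6
eef_pos: [0.6378, -0.2935, 0.2818]
ee_rot: [-3.141, -0.0, 3.074]
force: [-0.1, 0.5, -0.1]
width: 0.0873
```

```bash
python3 -c "
from plan import *
now([(639.5,-289.8,183,-3.6)])
f=grab_frame('side');cv2.imwrite('pics/a1.png',cv2.resize(f['frame'][60:260,150:420],None,fx=2.9,fy=2.9))"
```

```text
(639.5, -289.8, 183, -3.6) off [-0.1  0.4  9.9] turn -0.3 dist 9.9
```

View pics/a1.png

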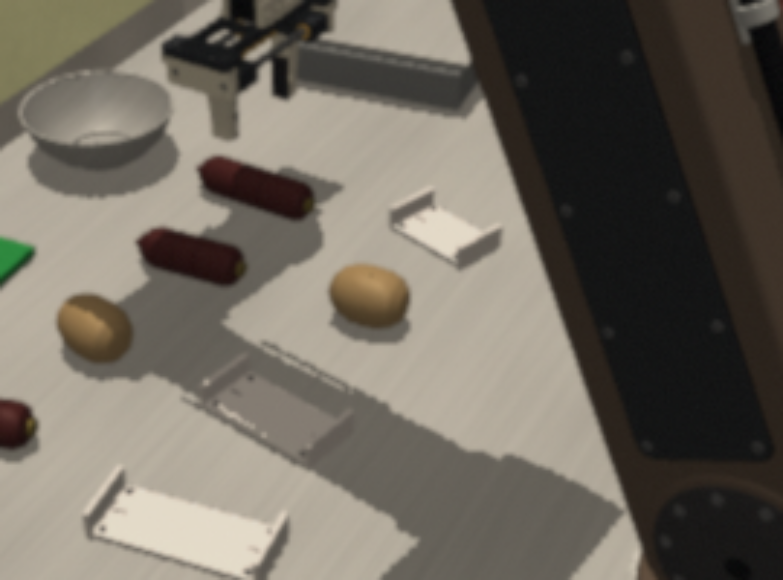

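The fingers straddle the beet, with tips at (225,130) and (285,90) in the crop. Descending.

Request:
send_rows([
  {"offset":[0,0,3],"turn":0},
  {"offset":[0,0,6],"turn":0},
  {"offset":[0,0,8],"turn":0},
  {"offset":[0,0,9.7],"turn":0},
  {"offset":[0,0,9.7],"turn":0},
  {"offset":[0,0,9.7],"turn":0},
])

```text
t: 2.25
eef_pos: [0.6381, -0.2936, 0.1854]
ee_rot: [-3.141, 0.0, 3.074]
force: [-0.0, -0.3, 0.7]
width: 0.0876
```

```bash
python3 -c "
from plan import *
now([(639.5,-289.8,183,-3.6)])"
```

```text
(639.5, -289.8, 183, -3.6) off [-0.1  0.4  0.2] turn -0.3 dist 0.5
```

Request:
send_rows([
  {"offset":[-0.1,0.4,0.2],"turn":0},
  {"offset":[-0.1,0.4,0.2],"turn":0},
])

```text
t: 2.45
eef_pos: [0.64, -0.2885, 0.1839]
ee_rot: [-3.141, 0.002, 3.075]
force: [-0.4, 0.4, -0.0]
width: 0.0877
```

Request:
send_rows([
  {"offset":[0,0,0],"turn":0},
  {"offset":[0,0,0],"turn":0},
  {"offset":[0,0,0],"turn":0},
  {"offset":[0,0,0],"turn":0},
  {"offset":[0,0,0],"turn":0},
  {"offset":[0,0,0],"turn":0},
  {"offset":[0,0,0],"turn":0},
], hand=-1)

```text
t: 3.15
eef_pos: [0.6397, -0.2888, 0.1827]
ee_rot: [-3.141, -0.0, 3.075]
force: [0.8, -1.6, 0.7]
width: 0.0418
```

Request:
send_rows([
  {"offset":[0,0,-4],"turn":0},
  {"offset":[0,0,-8],"turn":0},
  {"offset":[0,0,-10.7],"turn":0},
  {"offset":[0,0,-10.7],"turn":0},
  {"offset":[0,0,-10.7],"turn":0},
])

```text
t: 3.65
eef_pos: [0.6394, -0.2885, 0.2897]
ee_rot: [3.141, 0.0, 3.075]
force: [-0.9, -0.3, -3.5]
width: 0.0414
```

Request:
send_rows([
  {"offset":[10,30.4,0],"turn":1.4},
  {"offset":[10,30.4,0],"turn":1.4},
  {"offset":[10,30.4,0],"turn":1.4},
  {"offset":[10,30.4,0],"turn":1.4},
  {"offset":[10,30.4,0],"turn":1.4},
  {"offset":[10,30.4,0],"turn":1.4},
  {"offset":[10,30.4,0],"turn":1.4},
  {"offset":[10,30.4,0],"turn":1.4},
])

```text
t: 4.45
eef_pos: [0.5588, 0.0238, 0.2881]
ee_rot: [-3.141, -0.003, 3.054]
force: [0.6, -1.0, -3.7]
width: 0.0418
```

```bash
python3 -c "
from plan import *
now([(445.5,326.6,290,-5.6)])
f=grab_frame('side');cv2.imwrite('pics/a2.png',cv2.resize(f['frame'],(640,480)))"
```

```text
(445.5, 326.6, 290, -5.6) off [13.9 29.2 -0.2] turn 0.6 dist 32.3
```

View pics/a2.png

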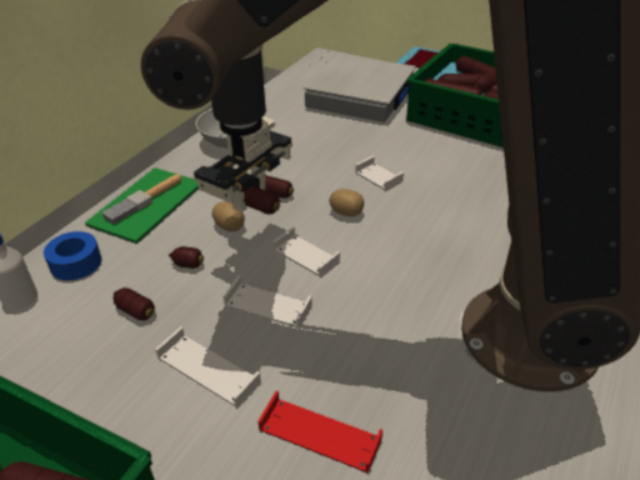

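The beet is held at (262,200), clear of the potatoes, with width 42 mm. Moving over gauge a.

Request:
send_rows([
  {"offset":[13.9,29.2,0],"turn":0.6},
  {"offset":[13.9,29.2,0],"turn":0.6},
  {"offset":[13.9,29.2,0],"turn":0.6},
  {"offset":[13.9,29.2,0],"turn":0.6},
  {"offset":[13.9,29.2,0],"turn":0.6},
  {"offset":[13.9,29.2,0],"turn":0.6},
  {"offset":[13.9,29.2,0],"turn":0.6},
  {"offset":[13.9,29.2,0],"turn":0.6},
])

```text
t: 5.3
eef_pos: [0.4476, 0.3268, 0.2884]
ee_rot: [-3.14, -0.001, 3.042]
force: [0.0, -0.7, -2.3]
width: 0.0418
```

Request:
send_rows([
  {"offset":[0,0,3],"turn":0},
  {"offset":[0,0,6],"turn":0},
  {"offset":[0,0,6],"turn":0},
  {"offset":[0,0,6],"turn":0},
])

```text
t: 5.7
eef_pos: [0.4487, 0.3237, 0.2292]
ee_rot: [-3.139, -0.001, 3.039]
force: [-0.2, 1.1, -1.7]
width: 0.0417
```

```bash
python3 -c "
from plan import *
now([(445.5,326.6,190,-5.6)])
f=grab_frame('top');cv2.imwrite('pics/a3.png',cv2.resize(f['frame'],(640,480)))"
```

```text
(445.5, 326.6, 190, -5.6) off [0.3 0.3 3.9] turn -0.3 dist 3.9
```

Request:
send_rows([
  {"offset":[0.3,0.3,2],"turn":0},
  {"offset":[0.3,0.3,3.3],"turn":0},
  {"offset":[0.3,0.3,3.9],"turn":0},
  {"offset":[0.3,0.3,3.9],"turn":0},
  {"offset":[0.3,0.3,3.9],"turn":0},
])

```text
t: 6.25
eef_pos: [0.4458, 0.3282, 0.1912]
ee_rot: [3.141, 0.0, 3.04]
force: [0.1, -0.4, -1.9]
width: 0.0412
```

Request:
send_rows([
  {"offset":[0,0,0],"turn":0},
  {"offset":[0,0,0],"turn":0},
  {"offset":[0,0,0],"turn":0},
  {"offset":[0,0,0],"turn":0},
], hand=1)

```text
t: 6.65
eef_pos: [0.4456, 0.3281, 0.1911]
ee_rot: [3.141, 0.0, 3.04]
force: [0.5, -0.3, 0.5]
width: 0.068
```

Request:
send_rows([
  {"offset":[0,0,-3],"turn":0},
  {"offset":[0,0,-7],"turn":0},
  {"offset":[0,0,-10],"turn":0},
  {"offset":[0,0,-10],"turn":0},
  {"offset":[0,0,-10],"turn":0},
])

```text
t: 7.15
eef_pos: [0.4454, 0.328, 0.2915]
ee_rot: [3.14, 0.001, 3.04]
force: [-0.0, -0.7, -1.5]
width: 0.0874
```

```bash
python3 -c "
from plan import *
now([(545,80,290,0),(631,-150.4,280,3.5)])"
```

```text
(545, 80, 290, 0) off [-12.4 -23.7   0.1] turn -5.8 dist 26.7
(631, -150.4, 280, 3.5) off [ -8.6 -23.    1. ] turn -3.5 dist 24.6
```

Request:
send_rows([
  {"offset":[-12.4,-23.7,0],"turn":-5.8},
  {"offset":[-12.4,-23.7,0],"turn":-5.8},
  {"offset":[-12.4,-23.7,0],"turn":-5.8},
  {"offset":[-12.4,-23.7,0],"turn":-5.8},
  {"offset":[-12.4,-23.7,0],"turn":-5.8},
  {"offset":[-12.4,-23.7,0],"turn":-5.8},
])

```text
t: 7.75
eef_pos: [0.5452, 0.076, 0.2891]
ee_rot: [-3.14, -0.003, 3.139]
force: [0.3, 0.4, 0.9]
width: 0.0873
```

Request:
send_rows([
  {"offset":[-8.6,-23,1],"turn":-3.5},
  {"offset":[-8.6,-23,1],"turn":-3.5},
  {"offset":[-8.6,-23,1],"turn":-3.5},
  {"offset":[-8.6,-23,1],"turn":-3.5},
  {"offset":[-8.6,-23,1],"turn":-3.5},
  {"offset":[-8.6,-23,1],"turn":-3.5},
  {"offset":[-8.6,-23,1],"turn":-3.5},
  {"offset":[-8.6,-23,1],"turn":-3.5},
])

```text
t: 8.55
eef_pos: [0.6303, -0.1499, 0.2795]
ee_rot: [3.141, -0.002, -3.081]
force: [0.0, 0.4, 0.1]
width: 0.0874
```

```bash
python3 -c "
from m import *
from plan import now
now([(631,-150.4,183,3.5)])
for n in('top','side'):
    f=grab_frame(n);print(n,meas(f,'b',(.446,.327),.1).tolist())
    Q=cloud(f)[...,2]
    cv2.imwrite(f'pics/b_{n}.png',cv2.resize(f['frame'],(640,480)))"
```

```text
(631, -150.4, 183, 3.5) off [-0.1 -0.1  9.7] turn -0.0 dist 9.7
top [418.4, 341.8, 163.2, 135.4, 27.1, 2.3, 412.5, 327.1]
side [451.0, 323.1, 152.1, 46.3, -5.6, -7.7, 447.8, 323.6]
```

View pics/b_side.png

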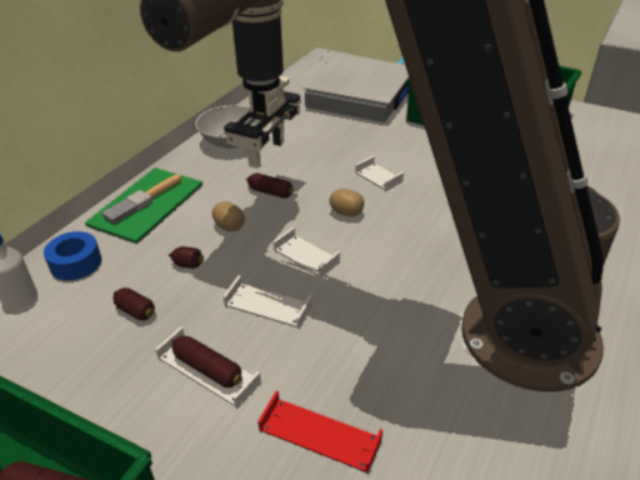

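Beet a lies centred on gauge a at (207,362). The gripper is above beet b at (270,185). The next batch takes beet b to gauge b.

```bash
python3 -c "
from plan import *
leg([.631,-.1504,.183],[np.pi,0,np.radians(-176.5)],[(631,-150.4,290,3.5),(439,155.3,290,7.3),(439,155.3,230,7.3)])"
```

```text
(631, -150.4, 290, 3.5) off [  0.    0.  -10.7] turn 0.0 dist 10.7
(439, 155.3, 290, 7.3) off [17.3 31.7  0. ] turn -3.8 dist 36.1
(439, 155.3, 230, 7.3) off [ 0. -0.  6.] turn 0.0 dist 6.0
```

Request:
send_rows([
  {"offset":[-0.1,-0.1,3],"turn":0},
  {"offset":[-0.1,-0.1,6],"turn":0},
  {"offset":[-0.1,-0.1,8],"turn":0},
  {"offset":[-0.1,-0.1,9.7],"turn":0},
  {"offset":[-0.1,-0.1,9.7],"turn":0},
  {"offset":[-0.1,-0.1,9.7],"turn":0},
])

```text
t: 9.25
eef_pos: [0.6321, -0.1504, 0.1842]
ee_rot: [-3.141, 0.0, -3.079]
force: [1.0, 0.1, 0.6]
width: 0.0877
```

Request:
send_rows([
  {"offset":[0,0,0],"turn":0},
  {"offset":[0,0,0],"turn":0},
  {"offset":[0,0,0],"turn":0},
  {"offset":[0,0,0],"turn":0},
  {"offset":[0,0,0],"turn":0},
  {"offset":[0,0,0],"turn":0},
  {"offset":[0,0,0],"turn":0},
], hand=-1)

```text
t: 9.95
eef_pos: [0.6319, -0.1513, 0.1837]
ee_rot: [3.142, 0.0, -3.081]
force: [-1.3, 0.7, 0.8]
width: 0.0417
```

Request:
send_rows([
  {"offset":[0,0,-4],"turn":0},
  {"offset":[0,0,-8],"turn":0},
  {"offset":[0,0,-10.7],"turn":0},
  {"offset":[0,0,-10.7],"turn":0},
  {"offset":[0,0,-10.7],"turn":0},
])

```text
t: 10.45
eef_pos: [0.6316, -0.1512, 0.2907]
ee_rot: [3.141, 0.001, -3.081]
force: [-1.2, 0.0, -2.8]
width: 0.0418
```

Request:
send_rows([
  {"offset":[17.4,31.8,0],"turn":-3.8},
  {"offset":[17.4,31.8,0],"turn":-3.8},
  {"offset":[17.4,31.8,0],"turn":-3.8},
  {"offset":[17.4,31.8,0],"turn":-3.8},
  {"offset":[17.4,31.8,0],"turn":-3.8},
  {"offset":[17.4,31.8,0],"turn":-3.8},
  {"offset":[17.4,31.8,0],"turn":-3.8},
  {"offset":[17.4,31.8,0],"turn":-3.8},
])

```text
t: 11.25
eef_pos: [0.4363, 0.1579, 0.2894]
ee_rot: [-3.141, -0.002, -3.011]
force: [1.2, 0.4, -2.7]
width: 0.0418
```

Request:
send_rows([
  {"offset":[0,0,3],"turn":0},
  {"offset":[0,0,6],"turn":0},
  {"offset":[0,0,6],"turn":0},
  {"offset":[0,0,6],"turn":0},
])

```text
t: 11.65
eef_pos: [0.4388, 0.1551, 0.23]
ee_rot: [-3.139, -0.003, -3.014]
force: [1.0, 0.1, -1.5]
width: 0.0421
```

```bash
python3 -c "
from plan import *
now([(439.5,155.3,190,7.3)])"
```

```text
(439.5, 155.3, 190, 7.3) off [-0.1  0.   4. ] turn -0.0 dist 4.0
```

Request:
send_rows([
  {"offset":[-0.1,0,2],"turn":0},
  {"offset":[-0.1,0,3.3],"turn":0},
  {"offset":[-0.1,0,3.9],"turn":0},
  {"offset":[-0.1,0,3.9],"turn":0},
  {"offset":[-0.1,0,3.9],"turn":0},
])

```text
t: 12.15
eef_pos: [0.4403, 0.1558, 0.1925]
ee_rot: [3.141, 0.001, -3.014]
force: [-0.9, 0.7, -2.5]
width: 0.0415
```

Request:
send_rows([
  {"offset":[0,0,0],"turn":0},
  {"offset":[0,0,0],"turn":0},
  {"offset":[0,0,0],"turn":0},
  {"offset":[0,0,0],"turn":0},
], hand=1)

```text
t: 12.55
eef_pos: [0.4399, 0.1558, 0.192]
ee_rot: [3.141, 0.001, -3.014]
force: [0.1, -1.1, 0.1]
width: 0.0682
```

Request:
send_rows([
  {"offset":[0,0,-3],"turn":0},
  {"offset":[0,0,-7],"turn":0},
  {"offset":[0,0,-10],"turn":0},
  {"offset":[0,0,-10],"turn":0},
  {"offset":[0,0,-10],"turn":0},
])

```text
t: 13.05
eef_pos: [0.4398, 0.1557, 0.2924]
ee_rot: [3.14, 0.002, -3.014]
force: [0.1, -0.3, -0.7]
width: 0.0878
```

```bash
python3 -c "
from plan import *
now([(645.5,283.3,280,-4),(645.5,283.3,183,-4),(645.5,283.3,290,-4),(446.5,1,290,-11.5)])"
```

```text
(645.5, 283.3, 280, -4) off [-22.   10.    1.3] turn 11.3 dist 24.2
(645.5, 283.3, 183, -4) off [ 0.  -0.   9.7] turn 0 dist 9.7
(645.5, 283.3, 290, -4) off [  0.    0.  -10.7] turn 0 dist 10.7
(446.5, 1, 290, -11.5) off [ 17.9 -29.5  -0. ] turn 7.5 dist 34.5
```

Request:
send_rows([
  {"offset":[-22,10,1.3],"turn":11.3},
  {"offset":[-22,10,1.3],"turn":11.3},
  {"offset":[-22,10,1.3],"turn":11.3},
  {"offset":[-22,10,1.3],"turn":11.3},
  {"offset":[-22,10,1.3],"turn":11.3},
  {"offset":[-22,10,1.3],"turn":11.3},
  {"offset":[-22,10,1.3],"turn":11.3},
  {"offset":[-22,10,1.3],"turn":11.3},
])

```text
t: 13.85
eef_pos: [0.6446, 0.2823, 0.2773]
ee_rot: [-3.14, -0.002, 3.071]
force: [0.4, 0.0, -0.7]
width: 0.0879
```

```bash
python3 -c "
from m import *
from plan import now
now([(645.5,283.3,183,-4)])
f=grab_frame('side');print(meas(f,'b',(.439,.155),.09).tolist())
cv2.imwrite('pics/c_side.png',cv2.resize(f['frame'],(640,480)))"
```

```text
(645.5, 283.3, 183, -4) off [-0.1  0.1  9.4] turn -0.0 dist 9.4
[444.3, 148.9, 122.3, 54.7, 7.1, 3.4, 441.6, 148.9]
```

View pics/c_side.png

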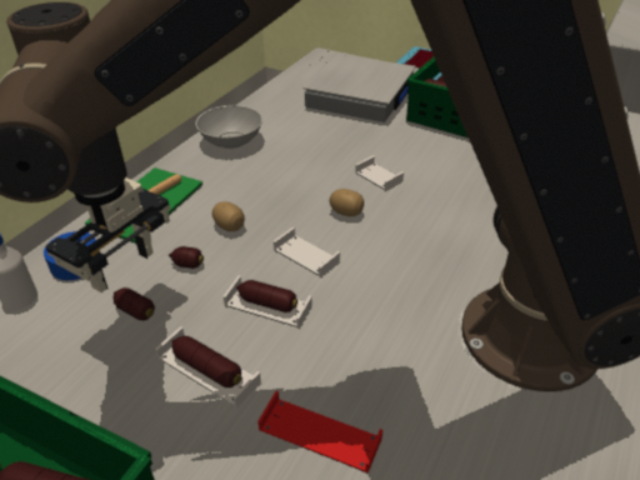

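Beets a at (207,362) and b at (267,295) sit in their gauges. The gripper is over beet c at (133,304).

Request:
send_rows([
  {"offset":[-0.1,0.1,3],"turn":0},
  {"offset":[-0.1,0.1,6],"turn":0},
  {"offset":[-0.1,0.1,8],"turn":0},
  {"offset":[-0.1,0.1,9.4],"turn":0},
  {"offset":[-0.1,0.1,9.4],"turn":0},
  {"offset":[-0.1,0.1,9.4],"turn":0},
])

```text
t: 14.5
eef_pos: [0.6466, 0.2838, 0.1857]
ee_rot: [3.141, 0.001, 3.072]
force: [0.3, -0.4, 0.9]
width: 0.0876
```

Request:
send_rows([
  {"offset":[0,0,0],"turn":0},
  {"offset":[0,0,0],"turn":0},
  {"offset":[0,0,0],"turn":0},
  {"offset":[0,0,0],"turn":0},
  {"offset":[0,0,0],"turn":0},
  {"offset":[0,0,0],"turn":0},
  {"offset":[0,0,0],"turn":0},
], hand=-1)

```text
t: 15.2
eef_pos: [0.6465, 0.2837, 0.1847]
ee_rot: [-3.141, -0.0, 3.072]
force: [-0.5, -1.5, 1.4]
width: 0.0417
```

Request:
send_rows([
  {"offset":[0,0,-4],"turn":0},
  {"offset":[0,0,-8],"turn":0},
  {"offset":[0,0,-10.7],"turn":0},
  {"offset":[0,0,-10.7],"turn":0},
  {"offset":[0,0,-10.7],"turn":0},
])

```text
t: 15.7
eef_pos: [0.6462, 0.2836, 0.292]
ee_rot: [3.141, 0.0, 3.071]
force: [-0.2, 1.0, -2.3]
width: 0.0419
```

Request:
send_rows([
  {"offset":[17.9,-29.5,0],"turn":7.5},
  {"offset":[17.9,-29.5,0],"turn":7.5},
  {"offset":[17.9,-29.5,0],"turn":7.5},
  {"offset":[17.9,-29.5,0],"turn":7.5},
  {"offset":[17.9,-29.5,0],"turn":7.5},
  {"offset":[17.9,-29.5,0],"turn":7.5},
  {"offset":[17.9,-29.5,0],"turn":7.5},
  {"offset":[17.9,-29.5,0],"turn":7.5},
])

```text
t: 16.5
eef_pos: [0.4427, -0.0017, 0.29]
ee_rot: [-3.14, -0.005, 2.937]
force: [1.2, 0.2, -0.4]
width: 0.0419
```

Request:
send_rows([
  {"offset":[0,0,3],"turn":0},
  {"offset":[0,0,6],"turn":0},
  {"offset":[0,0,6],"turn":0},
  {"offset":[0,0,6],"turn":0},
])

```text
t: 16.9
eef_pos: [0.4471, 0.0019, 0.2311]
ee_rot: [-3.139, -0.003, 2.941]
force: [0.4, 0.9, -1.0]
width: 0.0419
```

```bash
python3 -c "
from plan import *
now([(446.5,1,190,-11.5)])"
```

```text
(446.5, 1, 190, -11.5) off [ 0.  -0.1  4.1] turn 0.0 dist 4.1
```

Request:
send_rows([
  {"offset":[0,-0.1,2],"turn":0},
  {"offset":[0,-0.1,3.3],"turn":0},
  {"offset":[0,-0.1,4],"turn":0},
  {"offset":[0,-0.1,4],"turn":0},
  {"offset":[0,-0.1,4],"turn":0},
])

```text
t: 17.4
eef_pos: [0.4475, 0.0012, 0.1924]
ee_rot: [3.141, 0.001, 2.941]
force: [-0.1, -0.2, -1.6]
width: 0.0415
```

Request:
send_rows([
  {"offset":[0,0,0],"turn":0},
  {"offset":[0,0,0],"turn":0},
  {"offset":[0,0,0],"turn":0},
  {"offset":[0,0,0],"turn":0},
], hand=1)

```text
t: 17.8
eef_pos: [0.4472, 0.001, 0.192]
ee_rot: [3.141, 0.001, 2.941]
force: [-1.1, 0.1, 0.3]
width: 0.0686
```

Request:
send_rows([
  {"offset":[0,0,-3],"turn":0},
  {"offset":[0,0,-7],"turn":0},
  {"offset":[0,0,-10],"turn":0},
  {"offset":[0,0,-10],"turn":0},
  {"offset":[0,0,-10],"turn":0},
])

```text
t: 18.3
eef_pos: [0.447, 0.001, 0.2923]
ee_rot: [3.14, 0.002, 2.941]
force: [-0.2, 0.4, -0.2]
width: 0.0874
```

```bash
python3 -c "
from plan import *
# d: grip 4 mm crownward of its middle
a=np.radians(16);b=np.radians(-19.5)
p=(640.5-4*np.cos(a),137.4-4*np.sin(a));g=(437.5-4*np.cos(b),-327.5-4*np.sin(b));print(g)
now([(*p,280,16),(*p,183,16),(*p,290,16),(545,-90,290,0),(*g,290,-19.5),(*g,230,-19.5)])"
```

```text
(np.float64(433.7294340356313), np.float64(-326.1647725630649))
(np.float64(636.6549532162467), np.float64(136.29745057673202), 280, 16) off [-15.9  17.    1.3] turn -27.5 dist 23.3
(np.float64(636.6549532162467), np.float64(136.29745057673202), 183, 16) off [-0.  -0.   9.7] turn 0 dist 9.7
(np.float64(636.6549532162467), np.float64(136.29745057673202), 290, 16) off [  0.    0.  -10.7] turn 0 dist 10.7
(545, -90, 290, 0) off [ 15.  -19.2  -0. ] turn 16 dist 24.4
(np.float64(433.7294340356313), np.float64(-326.1647725630649), 290, -19.5) off [ 11.1 -23.6  -0. ] turn 19.5 dist 26.1
(np.float64(433.7294340356313), np.float64(-326.1647725630649), 230, -19.5) off [ 0. -0.  6.] turn 0.0 dist 6.0
```

Request:
send_rows([
  {"offset":[-15.9,17,1.3],"turn":-27.5},
  {"offset":[-15.9,17,1.3],"turn":-27.5},
  {"offset":[-15.9,17,1.3],"turn":-27.5},
  {"offset":[-15.9,17,1.3],"turn":-27.5},
  {"offset":[-15.9,17,1.3],"turn":-27.5},
  {"offset":[-15.9,17,1.3],"turn":-27.5},
  {"offset":[-15.9,17,1.3],"turn":-27.5},
  {"offset":[-15.9,17,1.3],"turn":-27.5},
])

```text
t: 19.1
eef_pos: [0.6359, 0.1352, 0.2774]
ee_rot: [-3.141, -0.003, -2.863]
force: [0.3, -0.1, -0.6]
width: 0.0876
```

```bash
python3 -c "
from plan import now
from m import *
now([(636.7,136.3,183,16)])
f=grab_frame('side');print(meas(f,'b',(.447,.001),.08).tolist())
cv2.imwrite('pics/d_side.png',cv2.resize(f['frame'],(640,480)))"
```

```text
(636.7, 136.3, 183, 16) off [-0.1  0.1  9.4] turn -0.0 dist 9.4
[450.8, -6.7, 101.0, 53.7, -12.4, -22.3, 449.2, -6.3]
```

View pics/d_side.png

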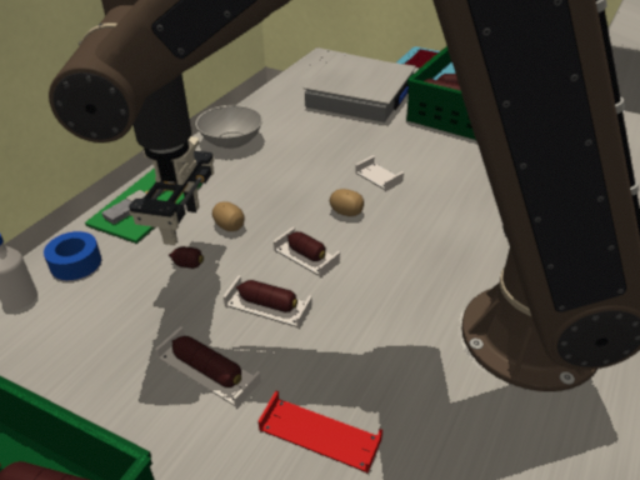

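Beet c is in gauge c at (307,247). Now for beet d at (187,257).

Request:
send_rows([
  {"offset":[-0.1,0.1,3],"turn":0},
  {"offset":[-0.1,0.1,6],"turn":0},
  {"offset":[-0.1,0.1,8],"turn":0},
  {"offset":[-0.1,0.1,9.4],"turn":0},
  {"offset":[-0.1,0.1,9.4],"turn":0},
  {"offset":[-0.1,0.1,9.4],"turn":0},
])

```text
t: 19.75
eef_pos: [0.6377, 0.137, 0.1855]
ee_rot: [-3.141, 0.001, -2.862]
force: [1.0, 0.4, 0.7]
width: 0.0878
```

Request:
send_rows([
  {"offset":[0,0,0],"turn":0},
  {"offset":[0,0,0],"turn":0},
  {"offset":[0,0,0],"turn":0},
  {"offset":[0,0,0],"turn":0},
  {"offset":[0,0,0],"turn":0},
  {"offset":[0,0,0],"turn":0},
  {"offset":[0,0,0],"turn":0},
], hand=-1)

```text
t: 20.45
eef_pos: [0.6375, 0.137, 0.1847]
ee_rot: [-3.142, -0.0, -2.862]
force: [-0.8, -0.6, 0.8]
width: 0.0418
```

Request:
send_rows([
  {"offset":[0,0,-4],"turn":0},
  {"offset":[0,0,-8],"turn":0},
  {"offset":[0,0,-10.7],"turn":0},
  {"offset":[0,0,-10.7],"turn":0},
  {"offset":[0,0,-10.7],"turn":0},
])

```text
t: 20.95
eef_pos: [0.6373, 0.137, 0.2921]
ee_rot: [3.141, 0.001, -2.863]
force: [-0.5, 0.5, -1.7]
width: 0.0418
```

Request:
send_rows([
  {"offset":[15,-19.2,0],"turn":16},
  {"offset":[15,-19.2,0],"turn":16},
  {"offset":[15,-19.2,0],"turn":16},
  {"offset":[15,-19.2,0],"turn":16},
  {"offset":[15,-19.2,0],"turn":16},
  {"offset":[15,-19.2,0],"turn":16},
  {"offset":[15,-19.2,0],"turn":16},
])

```text
t: 21.65
eef_pos: [0.5454, -0.0899, 0.2905]
ee_rot: [-3.141, -0.002, 3.139]
force: [0.0, -0.1, -1.1]
width: 0.0415
```

Request:
send_rows([
  {"offset":[11.1,-23.6,0],"turn":19.5},
  {"offset":[11.1,-23.6,0],"turn":19.5},
  {"offset":[11.1,-23.6,0],"turn":19.5},
  {"offset":[11.1,-23.6,0],"turn":19.5},
  {"offset":[11.1,-23.6,0],"turn":19.5},
  {"offset":[11.1,-23.6,0],"turn":19.5},
  {"offset":[11.1,-23.6,0],"turn":19.5},
  {"offset":[11.1,-23.6,0],"turn":19.5},
])

```text
t: 22.45
eef_pos: [0.4358, -0.3242, 0.291]
ee_rot: [3.141, -0.001, 2.801]
force: [0.3, -0.2, -0.6]
width: 0.0416
```

Request:
send_rows([
  {"offset":[0,0,3],"turn":0},
  {"offset":[0,0,6],"turn":0},
  {"offset":[0,0,6],"turn":0},
  {"offset":[0,0,6],"turn":0},
])

```text
t: 22.85
eef_pos: [0.4361, -0.3238, 0.2317]
ee_rot: [-3.141, -0.001, 2.803]
force: [0.6, -0.3, -0.9]
width: 0.0419
```

```bash
python3 -c "
from plan import *
now([(433.7,-326.2,190,-19.5)])"
```

```text
(433.7, -326.2, 190, -19.5) off [ 0.1 -0.3  4.2] turn 0.1 dist 4.2
```

Request:
send_rows([
  {"offset":[0.1,-0.3,2],"turn":0},
  {"offset":[0.1,-0.3,3.3],"turn":0},
  {"offset":[0.1,-0.3,4],"turn":0},
  {"offset":[0.1,-0.3,4],"turn":0},
  {"offset":[0.1,-0.3,4],"turn":0},
])

```text
t: 23.35
eef_pos: [0.4339, -0.3273, 0.1928]
ee_rot: [-3.141, 0.002, 2.802]
force: [-0.5, -0.4, -0.9]
width: 0.0413
```

Request:
send_rows([
  {"offset":[0,0,0],"turn":0},
  {"offset":[0,0,0],"turn":0},
  {"offset":[0,0,0],"turn":0},
  {"offset":[0,0,0],"turn":0},
], hand=1)

```text
t: 23.75
eef_pos: [0.4333, -0.3274, 0.192]
ee_rot: [3.142, 0.001, 2.801]
force: [0.4, 0.1, -0.5]
width: 0.0682
```

Request:
send_rows([
  {"offset":[0,0,-4],"turn":0},
  {"offset":[0,0,-8],"turn":0},
  {"offset":[0,0,-13],"turn":0},
  {"offset":[0,0,-18],"turn":0},
  {"offset":[0,0,-20],"turn":0},
  {"offset":[0,0,-20],"turn":0},
])

```text
t: 24.35
eef_pos: [0.4337, -0.3277, 0.3959]
ee_rot: [-3.141, 0.007, 2.802]
force: [0.8, 0.2, -1.2]
width: 0.0876
```

Request:
send_rows([
  {"offset":[0,-20,0],"turn":0},
  {"offset":[0,-20,0],"turn":0},
  {"offset":[0,-20,0],"turn":0},
  {"offset":[0,-20,0],"turn":0},
  {"offset":[0,-20,0],"turn":0},
  {"offset":[0,-20,0],"turn":0},
  {"offset":[0,-20,0],"turn":0},
])

```text
t: 25.05
eef_pos: [0.3664, -0.5154, 0.3908]
ee_rot: [3.141, -0.001, 2.801]
force: [0.4, 0.6, -0.3]
width: 0.0875
```

```bash
cat > chk.py <<'E'
from m import *
for n in('top','side'):
    f=grab_frame(n); cv2.imwrite(f'pics/end_{n}.png',cv2.resize(f['frame'],(800,600)))
    P=plane(f,.027);im=f['frame'].astype(int)
    for k,(x,y,a,L) in {'a':(445.5,326.6,-5.6,145),'b':(439,155.3,7.3,120),'c':(446.5,1,-11.5,95),'d':(437.5,-327.5,-19.5,70)}.items():
        r=np.radians(a);d=P[...,:2]*1000-[x,y]
        u=d[...,0]*np.cos(r)+d[...,1]*np.sin(r);v=-d[...,0]*np.sin(r)+d[...,1]*np.cos(r)
        m=(abs(u)<L/2+25)&(abs(v)<45)&(im[...,2]>im[...,0]*1.25)&(im.sum(-1)<300)
        _,lab=cv2.connectedComponents(m.astype(np.uint8));q=np.bincount(lab.ravel());q[0]=0;m=lab==q.argmax()
        (cx,cy),wh,an=cv2.minAreaRect(np.stack([u[m],v[m]],1).astype(np.float32))
        print(n,k,m.sum(),'along',round(cx,1),'side',round(cy,1),np.round(wh,1),round((an+45)%90-45,1),'ztop',np.round(np.median(cloud(f)[...,2][m]),3))
E
python3 chk.py
```

```text
top a 623 along 1.4 side 2.8 [ 42.7 140.5] -0.2 ztop 0.044
top b 490 along 0.6 side 1.3 [117.8  40.7] 0.7 ztop 0.043
top c 370 along 0.2 side 1.2 [93.  40.5] 0.0 ztop 0.043
top d 240 along 0.4 side 1.3 [38.8 68. ] -16.8 ztop 0.043
side a 1185 along 0.8 side 0.2 [149.3  45.9] 0.0 ztop 0.042
side b 792 along 1.4 side -1.5 [121.3  53.8] 0.1 ztop 0.041
side c 469 along 0.9 side -1.4 [ 53.3 100.3] -0.9 ztop 0.04
side d 232 along -2.1 side -2.6 [52.7 85.7] 44.8 ztop 0.037
```

View pics/end_top.png

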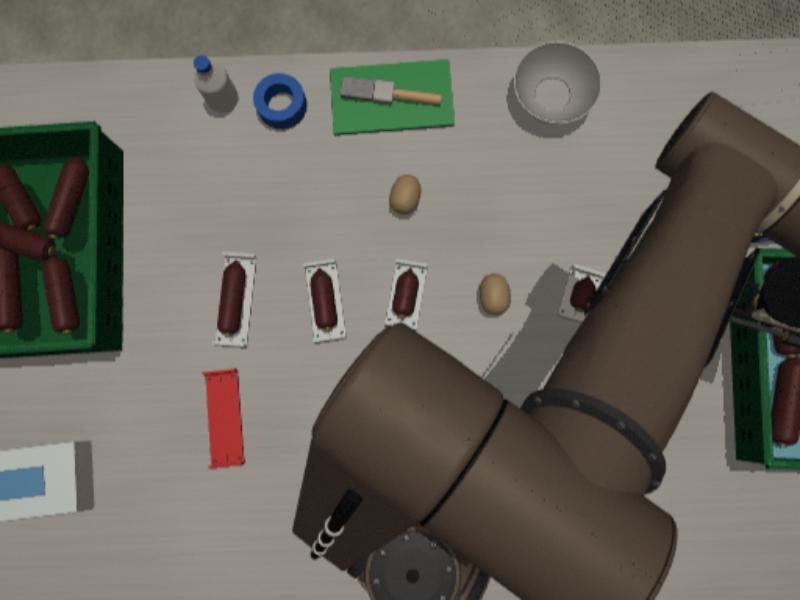

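View pics/end_side.png

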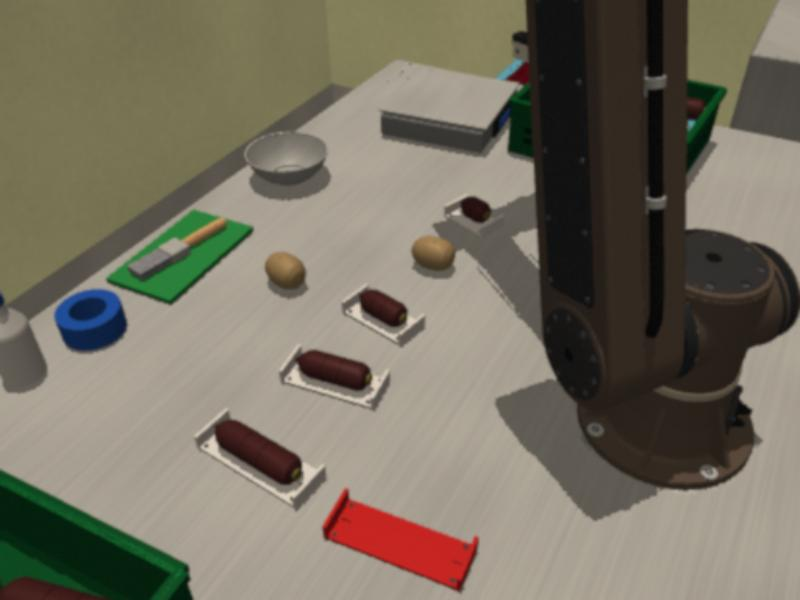

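Beets a, b and c are centred within 3 mm. Beet d is partly hidden by the arm and its angle reading isn't reliable, so I move the arm aside and check it again.

Request:
send_rows([
  {"offset":[0,38,0],"turn":0},
  {"offset":[0,38,0],"turn":0},
  {"offset":[0,38,0],"turn":0},
  {"offset":[0,38,0],"turn":0},
  {"offset":[0,38,0],"turn":0},
  {"offset":[0,38,0],"turn":0},
  {"offset":[0,38,0],"turn":0},
  {"offset":[0,38,0],"turn":0},
])

```text
t: 25.95
eef_pos: [0.4937, -0.1537, 0.3924]
ee_rot: [3.141, 0.002, 2.805]
force: [-0.8, -0.1, -0.3]
width: 0.0873
```

Request:
send_rows([
  {"offset":[-8,20,0],"turn":0},
  {"offset":[-8,20,0],"turn":0},
  {"offset":[-8,20,0],"turn":0},
  {"offset":[-8,20,0],"turn":0},
  {"offset":[-8,20,0],"turn":0},
  {"offset":[-8,20,0],"turn":0},
  {"offset":[-8,20,0],"turn":0},
  {"offset":[-8,20,0],"turn":0},
])

```text
t: 26.75
eef_pos: [0.6346, 0.0038, 0.3921]
ee_rot: [3.141, 0.0, 2.801]
force: [-0.2, -0.4, 0.4]
width: 0.0878
```

```bash
python3 chk.py; python3 -c "
import cv2;a=cv2.imread('pics/end_top.png')[220:360,440:660];b=cv2.imread('pics/end_side.png')[150:290,400:620]
cv2.imwrite('pics/endcrop.png',cv2.resize(cv2.vconcat([a,b]),None,fx=2,fy=2))"
```

```text
top a 1565 along -0.0 side -0.1 [195.   89.6] 0.1 ztop 0.751
top b 1575 along 0.0 side -0.0 [ 89.9 169.9] -0.0 ztop 0.758
top c 372 along 0.2 side 1.0 [40.2 93. ] -1.3 ztop 0.044
top d 259 along -0.8 side -0.7 [40.7 67. ] -2.2 ztop 0.043
side a 1203 along 1.6 side -0.2 [150.7  46.9] 0.0 ztop 0.042
side b 797 along 1.5 side -1.8 [121.2  54.1] 0.5 ztop 0.041
side c 469 along 0.6 side -1.6 [ 52.9 100.8] -0.9 ztop 0.04
side d 233 along -2.4 side -2.7 [52.6 86.1] -42.5 ztop 0.037
```

View pics/endcrop.png

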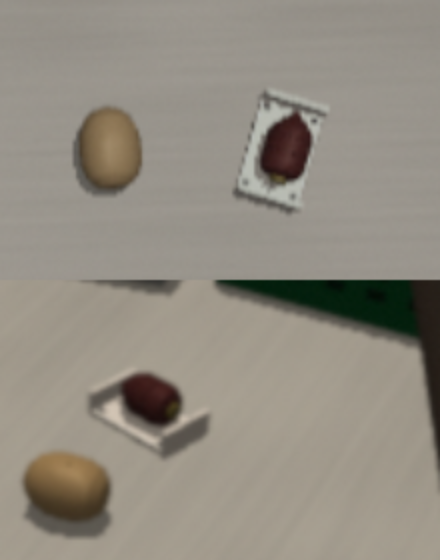

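Unobscured, beet d is centred within 1 mm at -2° in the top view, and the potato is unmoved. Handing in.

```bash
python3 -c "
from station import *
print(job_done(), get_state()['t'])"
```

```text
the job is handed in; nothing more can be done
the job is handed in; nothing more can be done
```

All four beets are on the white gauges of their own lengths, and I handed the job in at about 27 s. `job_done()` gives no verdict, so what follows is from my own last pictures.

- **Position:** in the top view, each beet's middle is within about 1.5 mm of its gauge's middle lengthwise and 3 mm sideways. Each axis is within about 2° of its gauge's.
- **Lying flat:** the measured top surfaces are consistent with each beet lying flat on its plate.
- **Potatoes:** they look unmoved in the final pictures, though I did not measure them again.
- **Robot:** the gripper was open, raised and clear of everything at hand-in.

**Readings that disagreed:**
- **Beet d:** an earlier top reading of -17° came while the arm partly hid it; with the arm out of the way it read -2°. The side view still reads about 43° off, which I put down to the short beet looking nearly square at that slant; the close-up shows it lying along its gauge.
- **Beets a and b:** in the very last top picture the arm covered them. Their top-view figures come from the picture before, and the last side view agrees (within 2 mm).

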